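Close and clamp the loaded pressure cooker

TASK

The pressure cooker is loaded: close it. Set the lid gently and squarely on the pot, with its two jaws between the horns of the two side handles; then press the lid down on its springy sealing ring and turn the knob clockwise, taking fresh grips as needed, until both jaws are right in under the pot's rim and the knob's torque limiter slips. Stop turning soon after it begins to slip, let go, and leave the steamer, gas can and sauce bottle where they are.

Things in the scene. Friction and masses are not known exactly. Their poses are not given: they have to be found in the camera images.
- pot_rim (a point): Centre of the steel pot's mouth at the top of its rim, 160 mm above the counter; z up, x through the two side handles, which reach 169 mm out. Pot wall 196 mm across; rim a bead 215 mm across, 8 mm thick from top to underside. It stands fast on a grey and black hob, 260 x 280 x 45 mm, and cannot move.
- seal_top (a point): Centre of the top of the grey springy sealing ring on the rim (208 mm across), 6 mm above pot_rim. It bears the lid's weight almost unpressed and gives 4.5 mm, moving down level: about 7 N of extra push on the lid for 2 mm, 13 N to its stop.
- slot_a (a point): Slot between the two black horns of the pot handle on its +x side, at rim height, 129 mm from the pot's axis. The horns (117 to 142 mm from the axis) leave 31 mm between them, flared wider at their tips 2 mm above the rim. A jaw of the lid goes down into each slot, so that the lid cannot turn on the pot.
- slot_b (a point): The same slot at the handle on the pot's -x side. The lid may go on either way round.
- lid_mid (a point): Middle of the lid on its axis, 40 mm above its lowest edge; z up, x along the beam through both jaws. Steel, 227 mm across, 78 mm high with knob, 0.7 to 0.9 kg; starts right way up on the counter. Skirt 221 mm inside, 19 mm deep, goes round the rim. Height over pot_rim: 27 mm resting on the ring, 22.5 pressed to its stop, about 25 clamped; over 30: caught on rim or horns.
- lid_beam (a point): Middle of the top of the black beam across the lid, 278 x 36 mm, 36 mm above the lid's lowest edge. At each end hangs a steel jaw 24 mm wide, as deep as the skirt.
- knob_grip (a point): Centre of the black eight-sided knob on the lid's axis, 24 mm above lid_mid: 54 mm across flats, 28 mm high, its underside 14 mm above the beam; flats face its x, y and half-way between. Clockwise from above draws both jaws in 7 mm per rad with about 0.1 N m; at the end of their way (1.4 to 2.3 rad from the start, so more than one grip) it slips steadily at 0.4 N m.
- knob (a joint): How far the knob has slipped clockwise in its torque limiter, rad: 0 at the start and while knob and jaws turn together. 0.15 to 0.8 is right, over 1 is grinding it. It also slips, too soon, if the jaws meet the side of the rim because the lid was not pressed down at least 2 mm on the sealing ring.
- jaw_a_tip (a point): Inner end of the foot of the jaw on the lid's +x side, 4 mm above the lid's lowest edge (foot 6.5 mm thick). 112 to 118 mm from the lid's axis at the start (open), 102 mm at the end of its way, in under the rim.
- jaw_b_tip (a point): The same for the jaw on the lid's -x side.
- steamer_mid (a point): Bystander: a closed bamboo steamer, 180 mm across, about 120 mm high; this point is 55 mm above the counter.
- gas_can_mid (a point): Bystander: a standing red and white gas can, 68 mm across, 194 mm high; this point is 95 mm above the counter.
- soy_mid (a point): Bystander: a dark brown sauce bottle with a red cap, 60 mm across, 170 mm high; this point is half-way up.

How it is judged:
On the way, in this order (a step that is already met when the one before it is completed fails the run):
1. the lid sits on the sealing ring, level, within 4.5 mm of the pot's centre, its jaws between the horns (horizontal distance between lid_mid and pot_rim below 0.0045 m and z of lid_mid in the frame of pot_rim below 0.0295 m and angle between the x axis of lid_mid and the x axis of pot_rim, either way round below 0.06 rad and angle between lid_mid's own z axis and vertical below 0.04 rad), for 0.2 s.
2. both jaws are in under the rim and the knob has slipped at least 0.12 rad in its torque limiter (horizontal distance between each of jaw_a_tip, jaw_b_tip and pot_rim below 0.1055 m and value of joint knob above 0.12 rad), for 0.1 s.
At the end, for the whole second after the job is handed in: The lid is on the pot: level to 0.04 rad, centred to 4.5 mm, lid_mid less than 28.5 mm above the rim; both jaw tips within 105.5 mm of the pot's axis, under the rim; the knob has slipped 0.12 to 1 rad; bystanders within 30 mm of where they stood (all of step 2 and horizontal distance between lid_mid and pot_rim below 0.0045 m and z of lid_mid in the frame of pot_rim below 0.0285 m and angle between lid_mid's own z axis and vertical below 0.04 rad); the robot touches nothing.
It fails at once if the lid is dropped or rammed on the pot: more than 60 N between them (contact force between lid and pot above 60 N).
It fails at once if the lid is dropped or slammed: faster than 0.35 m/s when within 55 mm of the pot's mouth (distance between lid_mid and pot_rim below 0.055 m and linear speed of lid above 0.35 m/s).
It fails at once if turning goes on long after the slip: more than 1 rad of slipping (value of joint knob above 1 rad).
It fails at once if a bystander is moved more than 30 mm (distance of any of steamer_mid, gas_can_mid, soy_mid from where it was at the start of the episode above 0.03 m).
It also fails if it takes over 72 s, if anything falls off the work surface, if the arm or the gripper's body presses on something with over 40 N, if the wrist force passes 120 N, or if a joint passes its speed limit or range.

ROBOT

A 6-joint arm with a two-finger parallel gripper is mounted at the origin on the work surface. World frame = base frame: x ahead of the robot, y to its left, z up, the work surface at z = 0. Lengths are in m, angles in rad, forces in N, time in s.
With the tool pointing down it reaches from about 0.425 to 1.125 m from the base axis. Payload 14.9 kg.
Tool frame: the origin (TCP) lies on the centre line of the jaws, within the pads' length; the fingertips stand 11 mm ahead of it and the grasp point (between the pads) lies 8 mm behind it (bot.tip_extent is the z of the fingertips in the tool frame, in m); z points along the fingers, x is the direction in which the jaws open and shut, and the axes are right-handed (so a half turn about z gives the same grasp; the last joint's range is limited). The gripper opens to 91 mm and grips with 3 to 60 N. Pads are 32 mm wide; open, the fingers measure 118 mm over their backs; the gripper's body (76 mm by 178 mm) begins 60 mm behind the grasp point.
Start: joints at [1.202, 0.379, 1.734, -0, 1.028, -0.033], TCP at [0.231, 0.661, 0.225] pointing down, gripper open.
Joint ranges: [-2.77, 2.77], [-0.74, 2.19], [0, 2.66], [-1.06, 4.2], [0.31, 2.87], [-3.08, 3.08]. Speed limits (rad/s): [1.89, 1.89, 2.39, 3.14, 3.14, 3.14].

INTERFACE

Orientations are given as [roll, pitch, yaw] about the fixed x, y, z axes, in that order (R = Rz(yaw) Ry(pitch) Rx(roll)).
In Python, from cell import bot gives the robot as it stands. The module is installed in compiled form; this text tells all that it offers.
- The arm moves only by the tool arm_command, never from a script. Its argument "moves" is a list of rows, each a list of 3 entries, a list of its own where there are three numbers: the closure, from 0 (fully open) to 1 (shut), then the shift along the tool's x, y, z in m, then the turn, a rotation vector about the tool's x, y, z in rad. A call has 1 to 10 rows; each row shifts and turns the commanded pose from where the row before left it, along the tool's axes as they then stand; what a row does not reach is not made up. A row lasts 1/12 s, in which the tool goes at most 41.7 mm and 7.16 degrees, less where a joint would pass 70% of its speed; a pose out of reach is approached as far as the arm can. A call with a gripper value outside its range is refused whole. The fingers move at their own pace and stop on an object; "grip_force" is the grip in N (left out, the last holds). Time passes only in rows, so rows that do not move let the fingers close. It gives the time, the measured TCP pose, the force and the opening at its end, in the units of the state.
- bot.observe(): the state, without advancing time (a new reading comes with each control period).
- bot.camera(name): name is "side" or "top" or "wrist"; returns the picture (480x640x3 uint8, red, green, blue); there is no depth.
- bot.camera_info(name): a dict with "fx", "fy", "cx", "cy" (pixels), "distortion" ([k1, k2, p1, p2, k3] as OpenCV has them; the pictures are not rectified), "xyz" and "rotation" of the camera in the world; the wrist camera has in their place "mount" (4x4, takes a point from camera to tool coordinates, whose origin is the TCP and whose axes are the tool frame's). Camera axes: x right, y down, z forward; pixel columns grow to the right and rows downward; lengths in m; the calibration is good to about 2 mm. A picture is of the moment at which its call begins: read the wrist's pose just before it. camera_info takes no time and is no camera call.
- bot.job_done(): hands the job in, once; it reports no verdict.
The state is a dict: "t": time; "q": joint angles; "joint_velocities": joint speeds; "tau": joint torques, N m; "tool_pos": TCP position; "tool_rot": TCP orientation; "force": force on the tool from outside, world axes, zero at the start; "moment": the same for the moment, N m; "finger_gap": finger opening in m.
Only numpy, scipy, OpenCV 4.12 (cv2) and the standard library are available. Lean on these libraries where they do the work, as an engineer would, in place of code of your own. Each camera call takes 0.05 s, during which the arm holds its last target. There are 200 camera calls.

## Working session

There is one attempt and no reset: what is moved stays moved. The work goes in short steps, Python scripts to look and compute and a tool call to move; the robot and the scene stay as the last step left them, time stands still between calls to the robot, and variables do not carry over. Pictures are saved under pics/ and viewed, about 8 in all and at most 12, crops included, and the job is handed in when it is done.

Besides the shell and the picture viewer there is one more tool, called after "Request:" as name(argument=value, ...), one argument or row to a line, values as JSON. arm_command: Moves the arm, as the interface text tells. Its arguments: {"type":"object","properties":{"moves":{"type":"array","items":{"type":"array"}},"grip_force":{"type":"number"}},"required":["moves"]}

```bash
mkdir -p pics; python3 - <<'E'
from cell import bot
import cv2,numpy as np
ims=[bot.camera(n) for n in("top","side")]
for n,i in zip(("top","side"),ims): cv2.imwrite(f"pics/{n}0.png",i[:,:,::-1]); print(n,bot.camera_info(n))
print(bot.camera_info("wrist")); print(bot.observe())
E
```

```text
top {'fx': 487.69547992517147, 'fy': 487.69547992517147, 'cx': 325.0486847948511, 'cy': 230.78063678326504, 'distortion': array([0.04602191, 0.        , 0.        , 0.        , 0.        ]), 'xyz': array([ 0.39469436, -0.01566432,  1.29745535]), 'rotation': array([-2.99774987,  0.00639068, -1.56480683])}
side {'fx': 595.2621199029243, 'fy': 595.2621199029243, 'cx': 303.77820344129015, 'cy': 240.51888617590882, 'distortion': array([-0.16677994,  0.        ,  0.        ,  0.        ,  0.        ]), 'xyz': array([ 0.48000216, -0.98170329,  1.32508506]), 'rotation': array([-2.44901181,  0.01214241, -0.12707168])}
{'fx': 428.18199219654684, 'fy': 428.18199219654684, 'cx': 320.33143796445603, 'cy': 237.1599377683696, 'distortion': array([-0.03682089,  0.        ,  0.        ,  0.        ,  0.        ]), 'mount': array([[ 9.99999447e-01, -1.02051848e-03, -2.55353428e-04,
         9.37050316e-04],
       [ 1.05075125e-03,  9.57226242e-01,  2.89338585e-01,
        -8.22659559e-02],
       [-5.08443694e-05, -2.89338693e-01,  9.57226785e-01,
        -1.60327885e-01],
       [ 0.00000000e+00,  0.00000000e+00,  0.00000000e+00,
         1.00000000e+00]])}
{'t': 0.1, 'q': array([ 1.20169989e+00,  3.79328023e-01,  1.73475241e+00,  8.90911381e-06,
        1.02850092e+00, -3.33425963e-02]), 'joint_velocities': array([-0.00047592, -0.0023137 , -0.00182383, -0.00020558,  0.00097953,
        0.00029187]), 'tau': array([-1.00308363e-03, -7.65025306e+01, -4.35291195e+01,  6.51807874e-02,
        3.97962600e-02,  1.02978242e-05]), 'tool_pos': array([0.23053793, 0.66056525, 0.22435862]), 'tool_rot': array([-3.14155207e+00,  9.87892915e-04,  1.23503791e+00]), 'force': array([0.22545049, 0.6324156 , 0.79576012]), 'moment': array([0.04543659, 0.01618106, 0.0398144 ]), 'finger_gap': 0.09144558648933297}
```

View pics/top0.png

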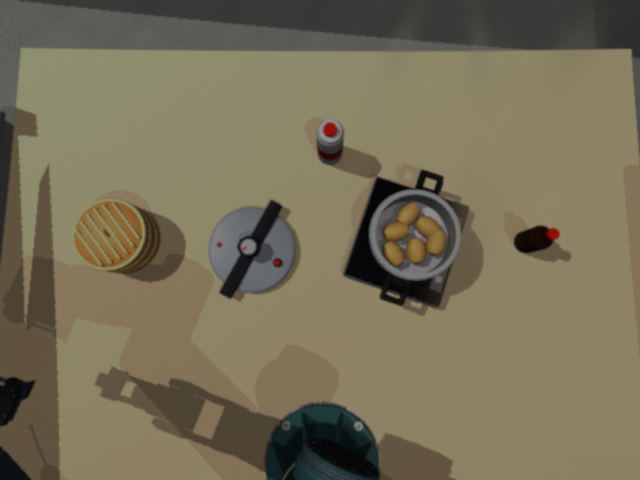

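View pics/side0.png

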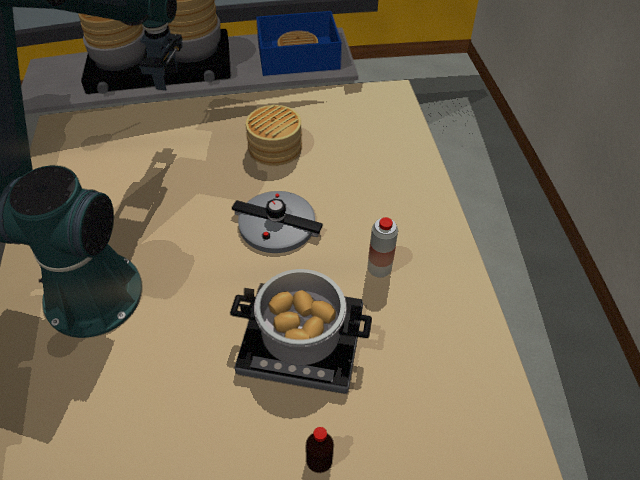

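```bash
cat > h.py <<'E'
from cell import bot
import cv2,numpy as np
from scipy.spatial.transform import Rotation as R
def cam(n,st=None):
    c=bot.camera_info(n); K=np.array([[c['fx'],0,c['cx']],[0,c['fy'],c['cy']],[0,0,1]])
    if n=='wrist':
        T=np.eye(4);T[:3,:3]=R.from_euler('xyz',st['tool_rot']).as_matrix();T[:3,3]=st['tool_pos'];T=T@c['mount'];return K,c['distortion'],T[:3,:3],T[:3,3]
    return K,c['distortion'],R.from_euler('xyz',c['rotation']).as_matrix(),c['xyz']
def ray(C,uv,z):
    K,d,M,p=C
    u=cv2.undistortPoints(np.array(uv,float).reshape(-1,1,2),K,d).reshape(-1,2)
    v=np.c_[u,np.ones(len(u))]@M.T
    return p+v*((z-p[2])/v[:,2:])
def proj(C,P):
    K,d,M,p=C
    return cv2.projectPoints((np.atleast_2d(P)-p)@M,np.zeros(3),np.zeros(3),K,d)[0].reshape(-1,2)
E
python3 - <<'E'
from h import *
t=cam('top');s=cam('side')
f=lambda C,uv,z:print(ray(C,uv,z).round(4).tolist())
f(t,[(249,246)],.078); f(s,[(277,206)],.078)
print('beam ends');f(t,[(276,205),(229,294)],.036);f(s,[(234,208),(320,227)],.036)
print('pot');f(t,[(415,236)],.16);f(s,[(300,304)],.16)
print('handles');f(t,[(430,176),(394,300)],.16);f(s,[(234,305),(369,327)],.16)
print('byst');f(t,[(110,235),],.12);f(t,[(330,129)],.194);f(t,[(553,233)],.17)
E
```

```text
[[0.5316, 0.1842, 0.078]]
[[0.5364, 0.1846, 0.078]]
beam ends
[[0.6453, 0.1231, 0.036], [0.4124, 0.2386, 0.036]]
[[0.4111, 0.2337, 0.036], [0.6525, 0.1249, 0.036]]
pot
[[0.5481, -0.2186, 0.16]]
[[0.5552, -0.2113, 0.16]]
handles
[[0.6927, -0.257, 0.16], [0.3991, -0.1672, 0.16]]
[[0.4013, -0.1936, 0.16], [0.7032, -0.2952, 0.16]]
byst
[[0.5522, 0.5137, 0.12]]
[[0.7965, -0.0179, 0.194]]
[[0.5554, -0.5329, 0.17]]
```

Request:
arm_command(
  moves=[
    [0,[-0.0175,0.0222,-0.0018],[0,0,0]],
    [0,[-0.0175,0.0222,-0.0018],[0,0,0]],
    [0,[-0.0175,0.0222,-0.0018],[0,0,0]],
    [0,[-0.0175,0.0222,-0.0018],[0,0,0]],
    [0,[-0.0175,0.0222,-0.0018],[0,0,0]],
    [0,[-0.0175,0.0222,-0.0018],[0,0,0]],
    [0,[-0.0175,0.0222,-0.0018],[0,0,0]],
    [0,[-0.0175,0.0222,-0.0018],[0,0,0]],
    [0,[-0.0175,0.0222,-0.0018],[0,0,0]],
    [0,[-0.0175,0.0222,-0.0018],[0,0,0]],
  ],
)

```text
t: 0.93
tool_pos: [0.383, 0.4212, 0.2428]
tool_rot: [-3.141, 0.0, 1.235]
force: [-1.0, 0.4, -0.4]
finger_gap: 0.0913
```

Request:
arm_command(
  moves=[
    [0,[-0.0175,0.0222,-0.0018],[0,0,0]],
    [0,[-0.0175,0.0222,-0.0018],[0,0,0]],
    [0,[-0.0175,0.0222,-0.0018],[0,0,0]],
    [0,[-0.0175,0.0222,-0.0018],[0,0,0]],
    [0,[-0.0175,0.0222,-0.0018],[0,0,0]],
    [0,[-0.0175,0.0222,-0.0018],[0,0,0]],
    [0,[-0.0175,0.0222,-0.0018],[0,0,0]],
    [0,[-0.0175,0.0222,-0.0018],[0,0,0]],
    [0,[-0.0175,0.0222,-0.0018],[0,0,0.11]],
    [0,[0,0,0],[0,0,0]],
  ],
)

```text
t: 1.77
tool_pos: [0.5212, 0.2051, 0.2594]
tool_rot: [3.141, 0.0, 1.116]
force: [-1.0, 0.5, -0.5]
finger_gap: 0.0914
```

```bash
python3 - <<'E'
from h import *
st=bot.observe();i=bot.camera('wrist');cv2.imwrite('pics/w1.png',i[:,:,::-1])
np.save('w1.npy',np.r_[st['tool_pos'],st['tool_rot']]);print(st['tool_pos'],st['tool_rot'],st['t'])
E
```

```text
[0.52122379 0.20505035 0.25938074] [3.14083221e+00 9.35228375e-05 1.11637857e+00] 1.7667
```

View pics/w1.png

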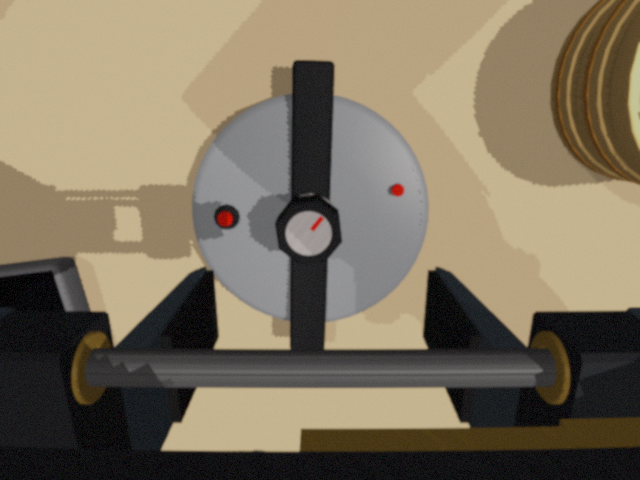

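```bash
python3 - <<'E'
from h import *
p=np.load('w1.npy');st=dict(tool_pos=p[:3],tool_rot=p[3:]);C=cam('wrist',st)
i=cv2.imread('pics/w1.png');g=i.max(2)
L=[];Rr=[]
for v in list(range(75,175,5))+list(range(275,340,5)):
    row=g[v,285:342];d=np.where(row<45)[0]; L.append((285+d[0],v));Rr.append((285+d[-1],v))
for n,a in(('L',L),('R',Rr)):
    W=ray(C,a,.036)[:,:2]; vx,vy,x,y=cv2.fitLine(W.astype(np.float32),2,0,.01,.01).ravel()
    r=(W-[x,y])@[-vy,vx];print(n,np.arctan2(vy,vx),x,y,abs(r).max(),a[0],a[-1])
m=((g<60)).astype(np.uint8);m[:190]=0;m[262:]=0
for v in range(196,264,6): d=np.where(g[v,262:350]<45)[0]+262;print(v,d[0],d[-1],end=' | ')
# white disc on knob
hsv=cv2.cvtColor(i,cv2.COLOR_BGR2HSV);w=(g>120).astype(np.uint8);w[:205]=0;w[258:]=0;w[:,:283]=0;w[:,335:]=0
n,l,s,c=cv2.connectedComponentsWithStats(w);k=1+s[1:,4].argmax();print('\nwhite',s[k],c[k]);print(ray(C,[c[k]],.078))
# lid steel rim ellipse? extremes
for v in(150,200,229): print(v,np.where(np.diff(g[v].astype(int))**2>400)[0].tolist()[:20])
print(ray(C,[(313,62),(308,350)],.036))
E
python3 - <<'E'
import cv2
i=cv2.imread('pics/w1.png')[180:280,250:370];cv2.imwrite('pics/w1c.png',cv2.resize(cv2.convertScaleAbs(i,alpha=2,beta=20),None,fx=5,fy=5,interpolation=2))
E
```

```text
L -0.48217976 0.5088895 0.1830385 0.0007216374153410448 (np.int64(293), 75) (np.int64(291), 335)
R -0.48553517 0.5231601 0.21216659 0.0005637137064971699 (np.int64(332), 75) (np.int64(322), 335)
196 292 328 | 202 289 326 | 208 285 333 | 214 281 337 | 220 277 337 | 226 276 338 | 232 277 339 | 238 278 339 | 244 279 337 | 250 284 332 | 256 291 327 | 262 291 325 | 
white [ 286  212   46   44 1578] [308.0747782  233.13244613]
[[0.53287736 0.18893048 0.078     ]]
150 [290, 329, 330, 331, 609]
200 [289, 290, 291, 323, 324]
229 [275, 276, 283, 284, 285, 286, 330, 331, 339, 340]
[[0.41155349 0.25286527 0.036     ]
 [0.65444733 0.12671843 0.036     ]]
```

View pics/w1c.png

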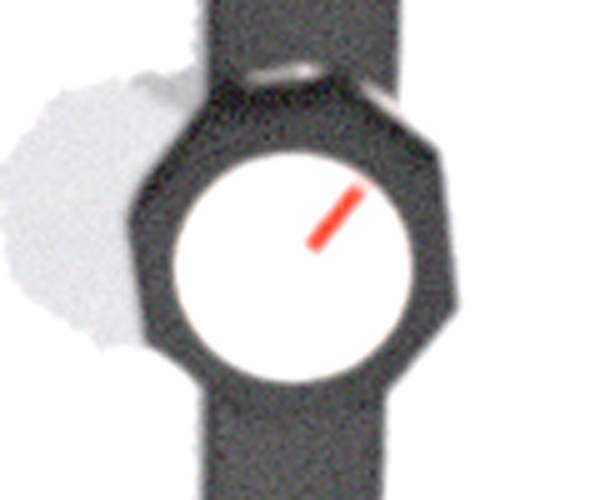

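```bash
python3 - <<'E'
from h import *
p=np.load('w1.npy');st=dict(tool_pos=p[:3],tool_rot=p[3:]);C=cam('wrist',st)
px=np.array([(437,150),(459,303),(385,390),(205,385),(147,345),(130,225),(210,105),(340,80)])/5+[250,180]
W=ray(C,px,.077);c=W[:,:2]-[.5329,.1889]
print(c.round(4)); d=np.diff(np.r_[c,c[:1]],axis=0);print(np.degrees(np.arctan2(d[:,1],d[:,0])).round(1),np.linalg.norm(d,axis=1).round(4))
print(np.degrees(np.arctan2(c[:,1],c[:,0])).round(1),np.linalg.norm(c,axis=1).round(4))
E
```

```text
[[-0.0069  0.0303]
 [ 0.0185  0.0223]
 [ 0.027   0.0045]
 [ 0.0127 -0.0226]
 [ 0.0021 -0.0281]
 [-0.0178 -0.0209]
 [-0.03    0.0003]
 [-0.0244  0.0212]]
[ -17.5  -64.7 -117.8 -152.6  160.   119.9   74.9   27.6] [0.0266 0.0198 0.0306 0.012  0.0211 0.0245 0.0216 0.0197]
[ 102.8   50.4    9.4  -60.6  -85.8 -130.4  179.4  139. ] [0.0311 0.029  0.0273 0.0259 0.0282 0.0274 0.03   0.0323]
```

Request:
arm_command(
  moves=[
    [0,[0,0,0],[0,0,-0.075]],
    [0,[0,0,0],[0,0,-0.074]],
    [0,[-0.006,0.008,0.02],[0,0,0]],
    [0,[-0.006,0.008,0.02],[0,0,0]],
    [0,[0,0,0.02],[0,0,0]],
    [0,[0,0,0.02],[0,0,0]],
    [0,[0,0,0.02],[0,0,0]],
    [0,[0,0,0.02],[0,0,0]],
    [0,[0,0,0],[0,0,0]],
    [0,[0,0,0],[0,0,0]],
  ],
)

```text
t: 2.65
tool_pos: [0.5302, 0.1923, 0.1385]
tool_rot: [-3.14, 0.001, 1.276]
force: [1.2, -0.3, 0.9]
finger_gap: 0.0912
```

```bash
python3 - <<'E'
from h import *
st=bot.observe();i=bot.camera('wrist');cv2.imwrite('pics/w2.png',i[:,:,::-1])
print(st['tool_pos'],st['tool_rot'],st['force'],st['moment'])
C=cam('wrist',st)
g=i.max(2);hsv=cv2.cvtColor(i,cv2.COLOR_RGB2HSV)
w=((g>115)).astype(np.uint8)
n,l,s,c=cv2.connectedComponentsWithStats(w)
for k in range(1,n):
    if s[k,4]>1500: print(s[k],c[k],ray(C,[c[k]],.078))
print(proj(C,[.5329,.1889,.078]))
E
```

```text
[0.5301912  0.19226155 0.13854938] [-3.13967553e+00  1.25493382e-03  1.27552815e+00] [ 1.19469081 -0.28920499  0.91401004] [-0.00585148  0.03874552 -0.00663202]
[     0      0    640    350 179420] [319.88517445 156.49406978] [[0.47431974 0.20990592 0.078     ]]
[ 282  240   66   63 3223] [314.79025752 270.79956562] [[0.53318276 0.18897407 0.078     ]]
[  161   386   309    66 13045] [303.97140667 416.5677271 ] [[0.62386046 0.15386175 0.078     ]]
[[314.5106197  270.37805801]]
```

View pics/w2.png

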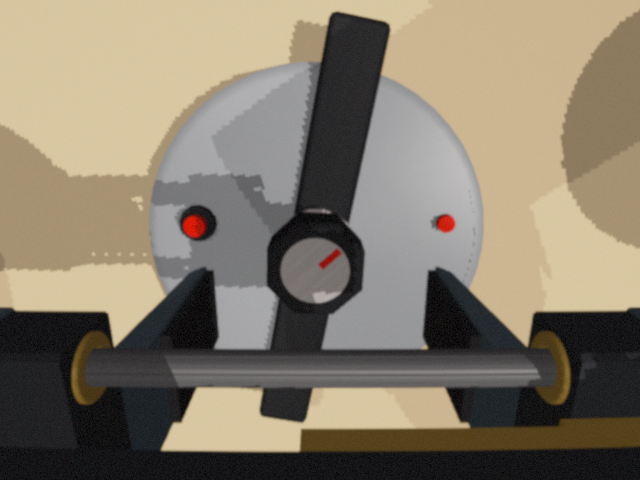

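Request:
arm_command(
  grip_force=50,
  moves=[
    [0,[-0.0024,0.0036,0.02],[0,0,0]],
    [0,[0,0,0.025],[0,0,0]],
    [0,[0,0,0.02],[0,0,0]],
    [0,[0,0,0.012],[0,0,0]],
    [0,[0,0,0.006],[0,0,0]],
    [0,[0,0,0],[0,0,0]],
    [1,[0,0,0],[0,0,0]],
    [1,[0,0,0],[0,0,0]],
    [1,[0,0,0],[0,0,0]],
    [1,[0,0,0],[0,0,0]],
  ],
)

```text
t: 3.53
tool_pos: [0.5343, 0.1886, 0.057]
tool_rot: [3.141, -0.001, 1.274]
force: [0.4, -1.2, -0.1]
finger_gap: 0.0676
```

Request:
arm_command(
  moves=[
    [1,[0,0,0],[0,0,0]],
    [1,[0,0,0],[0,0,0]],
    [1,[0,0,0],[0,0,0]],
    [1,[0,0,0],[0,0,0]],
  ],
)

```text
t: 3.87
tool_pos: [0.534, 0.1883, 0.0565]
tool_rot: [3.141, 0.0, 1.274]
force: [-2.0, -2.4, 5.7]
finger_gap: 0.0542
```

Request:
arm_command(
  moves=[
    [0,[0,0,0],[0,0,0]],
    [0,[0,0,0],[0,0,0]],
    [0,[0,0,0],[0,0,0]],
    [0,[0,0,0],[0,0,0]],
    [0,[0,0,-0.03],[0,0,0]],
    [0,[0,0,-0.036],[0,0,0]],
    [0,[0,0,-0.036],[0,0,0]],
    [0,[0,0,-0.036],[0,0,0]],
    [0,[0,0,-0.036],[0,0,0]],
    [0,[0,0,-0.036],[0,0,0]],
  ],
)

```text
t: 4.7
tool_pos: [0.5335, 0.1884, 0.268]
tool_rot: [3.142, -0.0, 1.274]
force: [1.0, 0.9, -0.3]
finger_gap: 0.091
```

Request:
arm_command(
  moves=[
    [0,[-0.038,0.0045,-0.013],[0,0,0]],
    [0,[-0.038,0.0045,-0.013],[0,0,0]],
    [0,[-0.038,0.0045,-0.013],[0,0,0]],
    [0,[-0.038,0.0045,-0.013],[0,0,0]],
    [0,[-0.038,0.0045,-0.013],[0,0,0]],
    [0,[-0.038,0.0045,-0.013],[0,0,0]],
    [0,[-0.038,0.0045,-0.013],[0,0,0]],
    [0,[-0.038,0.0045,-0.013],[0,0,0]],
    [0,[-0.038,0.0045,-0.013],[0,0,0]],
    [0,[-0.038,0.0045,-0.013],[0,0,0]],
  ],
)

```text
t: 5.53
tool_pos: [0.4649, -0.1897, 0.3969]
tool_rot: [3.141, 0.0, 1.274]
force: [0.1, 0.0, 0.9]
finger_gap: 0.0911
```

Request:
arm_command(
  moves=[
    [0,[0,0,0],[0,0,0]],
    [0,[0,0,0],[0,0,0]],
    [0,[0,0,0],[0,0,0]],
    [0,[0,0,0],[0,0,0]],
  ],
)

```text
t: 5.87
tool_pos: [0.4657, -0.187, 0.3955]
tool_rot: [-3.141, -0.0, 1.275]
force: [0.7, 0.1, 0.3]
finger_gap: 0.0913
```

```bash
python3 - <<'E'
from h import *
st=bot.observe();i=bot.camera('wrist');cv2.imwrite('pics/w3.png',i[:,:,::-1])
np.save('w3.npy',np.r_[st['tool_pos'],st['tool_rot']]);print(st['tool_pos'],st['tool_rot'],st['t'],proj(cam('wrist',st),[.551,-.215,.16]))
E
```

```text
[ 0.46572032 -0.18704392  0.39547804] [-3.14059225e+00 -3.21835200e-04  1.27493933e+00] 5.8667 [[317.60444041 287.41437259]]
```

View pics/w3.png

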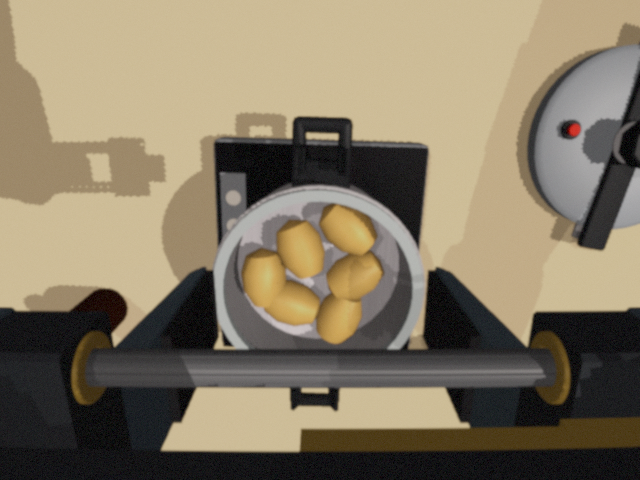

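Request:
arm_command(
  moves=[
    [0,[0,0.03,0],[0,0,0]],
    [0,[0,0.035,0],[0,0,0]],
    [0,[0,0.03,0],[0,0,0]],
    [0,[0,0,0],[0,0,0]],
    [0,[0,0,0],[0,0,0]],
    [0,[0,0,0],[0,0,0]],
    [0,[0,0,0],[0,0,0]],
  ],
)

```text
t: 6.5
tool_pos: [0.5561, -0.215, 0.396]
tool_rot: [-3.141, -0.0, 1.275]
force: [0.6, -0.3, 1.0]
finger_gap: 0.0915
```

```bash
python3 - <<'E'
from h import *
st=bot.observe();i=bot.camera('wrist');cv2.imwrite('pics/w4.png',i[:,:,::-1])
np.save('w4.npy',np.r_[st['tool_pos'],st['tool_rot']]);print(st['tool_pos'],st['tool_rot'],st['t'],proj(cam('wrist',st),[.551,-.215,.16]))
j=cv2.imread('pics/w4.png')[0:360,160:480];cv2.imwrite('pics/w4c.png',cv2.resize(cv2.convertScaleAbs(j,alpha=1.3,beta=15),(533,600),interpolation=2))
E
```

```text
[ 0.5560785  -0.21498989  0.39600572] [-3.14117767e+00 -4.51854904e-05  1.27489997e+00] 6.5 [[317.79804653 194.00021292]]
```

View pics/w4c.png

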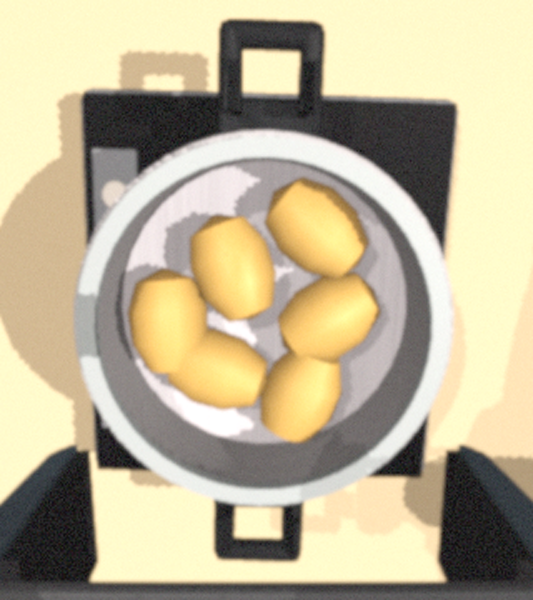

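```bash
cat > m4.py <<'E'
from h import *
from scipy.optimize import least_squares
p=np.load('w4.npy');st=dict(tool_pos=p[:3],tool_rot=p[3:]);C=cam('wrist',st)
i=cv2.imread('pics/w4.png');b=cv2.GaussianBlur(i,(3,3),0).astype(float)
G=b[:,:,0]  # blue: rim bright, table/hob dark-ish
c0=np.array([.553,-.216]);z=.156
rs=np.arange(.098,.120,.0003)
P=[]
for a in np.radians(np.arange(0,360,3)):
    w=np.c_[c0+rs[:,None]*[np.cos(a),np.sin(a)],np.full(len(rs),z)]
    uv=proj(C,w).astype(np.float32)
    if uv[:,1].max()>330: continue
    v=cv2.remap(G.astype(np.float32),uv[:,0].copy(),uv[:,1].copy(),1).ravel()
    d=np.gradient(cv2.GaussianBlur(v[:,None],(1,7),0).ravel()); k=d.argmin()
    if -d[k]>1: P.append((*w[k,:2],a))
P=np.array(P)
f=lambda q:np.hypot(P[:,0]-q[0],P[:,1]-q[1])-q[2]
s=least_squares(f,[*c0,.1075],loss='soft_l1',f_scale=.0007);r=f(s.x)
print(len(P),s.x,np.std(r),np.median(abs(r)),(abs(r)<.001).sum())
# handles: dark extents per row
g=i.max(2)
for v in(22,30,40,50,62,312,318,322,328,):
    d=np.where(g[v,270:370]<70)[0]+270
    if len(d): print(v,d[0],d[-1],ray(C,[((d[0]+d[-1])/2,v)],.15).round(4)[0,:2],np.linalg.norm(np.diff(ray(C,[(d[0],v),(d[-1],v)],.15),axis=0)).round(4))
E
python3 m4.py
```

```text
117 [ 0.55591106 -0.21655242  0.1088738 ] 0.0017679384237901065 0.0003321482674912418 104
22 293 353 [ 0.4092 -0.1667] 0.0521
30 292 353 [ 0.4152 -0.169 ] 0.0532
40 292 352 [ 0.4229 -0.1718] 0.0526
50 292 352 [ 0.4307 -0.1742] 0.0529
62 270 369 [ 0.4396 -0.1792] 0.0879
312 290 339 [ 0.6716 -0.2558] 0.0513
318 290 339 [ 0.6783 -0.2579] 0.0516
322 290 339 [ 0.6827 -0.2593] 0.0518
328 290 339 [ 0.6895 -0.2614] 0.052
```

Request:
arm_command(
  moves=[
    [0,[0.038,-0.014,0],[0,0,0]],
    [0,[0.038,-0.014,0],[0,0,0]],
    [0,[0.038,-0.014,0],[0,0,0]],
    [0,[0.038,-0.014,0],[0,0,0]],
    [0,[0.038,-0.014,0],[0,0,0]],
    [0,[0.038,-0.014,0],[0,0,0]],
    [0,[0.038,-0.014,0],[0,0,0]],
    [0,[0.038,-0.014,0],[0,0,0]],
    [0,[0.038,-0.014,0],[0,0,0]],
    [0,[0.038,-0.014,0],[0,0,0]],
  ],
)

```text
t: 7.38
tool_pos: [0.5327, 0.1903, 0.3967]
tool_rot: [3.141, -0.001, 1.274]
force: [0.8, -0.1, 0.2]
finger_gap: 0.0915
```

Request:
arm_command(
  moves=[
    [0,[0,0,0.036],[0,0,0]],
    [0,[0,0,0.036],[0,0,0]],
    [0,[0,0,0.036],[0,0,0]],
    [0,[0,0,0.036],[0,0,0]],
    [0,[0,0,0.036],[0,0,0]],
    [0,[0,0,0.036],[0,0,0]],
    [0,[0,0,0.036],[0,0,0]],
    [0,[0,0,0],[0,0,0]],
    [0,[0,0,0],[0,0,0]],
    [0,[0,0,0],[0,0,0]],
  ],
)

```text
t: 8.22
tool_pos: [0.5347, 0.1888, 0.1463]
tool_rot: [3.14, -0.001, 1.274]
force: [1.0, 0.1, 0.2]
finger_gap: 0.0911
```

```bash
cat > lid.py <<'E'
from h import *
import sys
def lid(name,zb=0.):  # zb: height of lid's lowest edge
    st=bot.observe();i=bot.camera('wrist');cv2.imwrite(name,i[:,:,::-1]);C=cam('wrist',st);g=i.max(2)
    print(st['t'],st['tool_pos'].round(4),st['tool_rot'].round(4),'F',st['force'].round(1),'M',st['moment'].round(3))
    w=(g>115).astype(np.uint8);n,l,s,c=cv2.connectedComponentsWithStats(w)
    for k in range(1,n):
        if 800<s[k,4]<9000 and 240<c[k][0]<400 and c[k][1]>180: print('disc',s[k],c[k].round(1),ray(C,[c[k]],.078+zb).round(4)[0])
    m=((g<62)).astype(np.uint8)
    L=[];Q=[]
    for v in range(25,200,5):
        d=np.where(m[v,200:450])[0]+200
        d=np.split(d,np.where(np.diff(d)>2)[0]+1);d=max(d,key=len)
        if len(d)>25: L.append((d[0],v));Q.append((d[-1],v))
    if len(L)<5: print('no beam');return
    for n,a in(('L',L),('R',Q)):
        W=ray(C,a,.036+zb)[:,:2];vx,vy,x,y=cv2.fitLine(W.astype(np.float32),cv2.DIST_HUBER,0,.001,.001).ravel()
        r=abs((W-[x,y])@[-vy,vx]);print(n,len(a),'yaw %.4f'%np.arctan(vy/vx),round(x,4),round(y,4),'med res',np.median(r).round(5))
lid(sys.argv[1],float(sys.argv[2]))
E
python3 lid.py pics/w5.png 0
```

```text
8.2167 [0.5347 0.1888 0.1463] [ 3.1399e+00 -1.1000e-03  1.2740e+00] F [1.  0.1 0.2] M [ 0.008  0.002 -0.026]
disc [ 287  224   66   64 3066] [318.9 255.9] [0.5329 0.1895 0.078 ]
disc [ 169  369  372    5 1226] [374.4 371.4] [0.6155 0.2    0.078 ]
L 35 yaw -0.4913 0.4601 0.2078 med res 0.00014
R 35 yaw -0.4824 0.4713 0.2401 med res 0.00013
```

Request:
arm_command(
  moves=[
    [0,[0,-0.002,0.025],[0,0,0]],
    [0,[0,0,0.025],[0,0,0]],
    [0,[0,0,0.02],[0,0,0]],
    [0,[0,0,0.013],[0,0,0]],
    [0,[0,0,0.008],[0,0,0]],
    [0,[0,0,0],[0,0,0]],
    [1,[0,0,0],[0,0,0]],
    [1,[0,0,0],[0,0,0]],
    [1,[0,0,0],[0,0,0]],
    [1,[0,0,0],[0,0,0]],
  ],
)

```text
t: 9.1
tool_pos: [0.5325, 0.1892, 0.054]
tool_rot: [3.141, -0.001, 1.274]
force: [-0.1, -0.6, 0.3]
finger_gap: 0.0676
```

Request:
arm_command(
  moves=[
    [1,[0,0,0],[0,0,0]],
    [1,[0,0,0],[0,0,0]],
    [1,[0,0,0],[0,0,0]],
    [1,[0,0,0],[0,0,0]],
    [1,[0,0,-0.005],[0,0,0]],
    [1,[0,0,-0.01],[0,0,0]],
    [1,[0,0,-0.015],[0,0,0]],
    [1,[0,0,-0.02],[0,0,0]],
    [1,[0,0,-0.02],[0,0,0]],
    [1,[0,0,-0.02],[0,0,0]],
  ],
)

```text
t: 9.93
tool_pos: [0.5313, 0.189, 0.1442]
tool_rot: [-3.141, 0.0, 1.274]
force: [0.6, 0.2, -7.9]
finger_gap: 0.054
```

Request:
arm_command(
  moves=[
    [1,[0,0,-0.02],[0,0,0]],
    [1,[0,0,-0.02],[0,0,0]],
    [1,[0,0,-0.02],[0,0,0]],
    [1,[0,0,-0.02],[0,0,0]],
    [1,[0,0,-0.02],[0,0,0]],
    [1,[0,0,-0.01],[0,0,0]],
    [1,[0,0,0],[0,0,0]],
    [1,[0,0,0],[0,0,0]],
  ],
)

```text
t: 10.6
tool_pos: [0.5316, 0.189, 0.2529]
tool_rot: [3.142, -0.0, 1.274]
force: [0.4, 0.8, -7.5]
finger_gap: 0.054
```

```bash
python3 lid.py pics/w6.png 0.2
```

```text
10.6 [0.5316 0.189  0.2529] [ 3.1415 -0.      1.274 ] F [ 0.4  0.8 -7.5] M [0.002 0.045 0.001]
disc [ 267  302  106   48 3854] [319.5 328.5] [0.5245 0.1918 0.278 ]
disc [ 165  334  287   71 3653] [290.8 373.1] [0.5389 0.1763 0.278 ]
disc [ 328  387   85   43 2323] [370.5 412.3] [0.5643 0.1998 0.278 ]
L 35 yaw -0.4857 0.4592 0.2083 med res 9e-05
R 35 yaw -0.4860 0.4638 0.2441 med res 0.0001
```

View pics/w6.png

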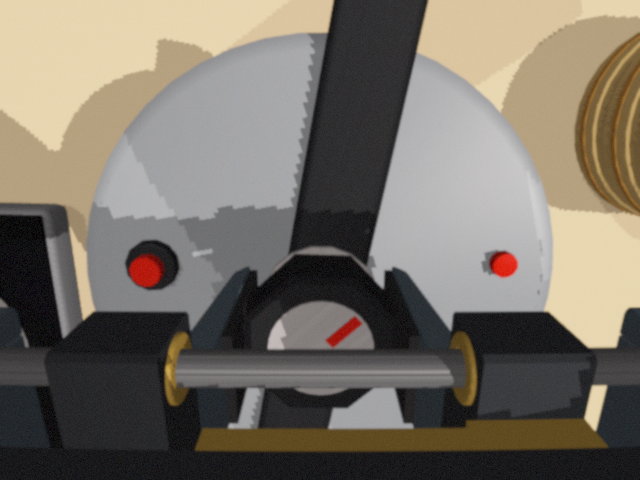

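Request:
arm_command(
  moves=[
    [1,[-0.008,0.003,-0.002],[0,0,0]],
    [1,[-0.018,0.0066,-0.002],[0,0,0]],
    [1,[-0.024,0.0089,-0.002],[0,0,0]],
    [1,[-0.024,0.0089,-0.002],[0,0,0]],
    [1,[-0.024,0.0089,-0.002],[0,0,0]],
    [1,[-0.024,0.0089,-0.002],[0,0,0]],
    [1,[-0.024,0.0089,-0.002],[0,0,0]],
    [1,[-0.024,0.0089,-0.002],[0,0,0]],
    [1,[-0.024,0.0089,0],[0,0,0]],
    [1,[-0.024,0.0089,0],[0,0,0]],
  ],
)

```text
t: 11.48
tool_pos: [0.5447, -0.0446, 0.268]
tool_rot: [-3.14, 0.0, 1.274]
force: [1.5, -0.1, -7.0]
finger_gap: 0.0542
```

Request:
arm_command(
  moves=[
    [1,[-0.024,0.0089,0],[0,0,0]],
    [1,[-0.024,0.0089,0],[0,0,0]],
    [1,[-0.024,0.0089,0],[0,0,0]],
    [1,[-0.024,0.0089,0],[0,0,0]],
    [1,[-0.024,0.0089,0],[0,0,0]],
    [1,[-0.024,0.0086,0],[0,0,0]],
    [1,[-0.019,0.0069,0],[0,0,-0.04]],
    [1,[0,0,0],[0,0,-0.06]],
    [1,[0,0,0],[0,0,-0.061]],
    [1,[0,0,0],[0,0,0]],
  ],
)

```text
t: 12.32
tool_pos: [0.5543, -0.217, 0.2677]
tool_rot: [-3.139, -0.001, 1.437]
force: [-0.5, -0.6, -7.5]
finger_gap: 0.0536
```

Request:
arm_command(
  moves=[
    [1,[0,0,0],[0,0,0]],
    [1,[0,0,0],[0,0,0]],
    [1,[0,0,0],[0,0,0]],
  ],
)

```text
t: 12.57
tool_pos: [0.555, -0.2162, 0.2688]
tool_rot: [-3.141, -0.0, 1.434]
force: [0.5, -0.6, -8.1]
finger_gap: 0.0537
```

```bash
python3 lid.py pics/w7.png 0.213
```

```text
12.5667 [ 0.555  -0.2162  0.2688] [-3.1411e+00 -1.0000e-04  1.4339e+00] F [ 0.5 -0.6 -8.1] M [ 0.022  0.028 -0.008]
disc [ 267  302  107   48 3964] [319.9 328.5] [ 0.5493 -0.2147  0.291 ]
disc [ 287  365  163   19 2197] [364.6 373.9] [ 0.5705 -0.2007  0.291 ]
disc [ 330  388   83   42 2281] [370.9 412.5] [ 0.5882 -0.2002  0.291 ]
L 35 yaw -0.3160 0.4861 -0.2111 med res 0.00011
R 35 yaw -0.3162 0.4755 -0.1717 med res 9e-05
```

Request:
arm_command(
  moves=[
    [1,[0,-0.0005,0.01],[0,0,0.007]],
    [1,[0,0,0.01],[0,0,0]],
    [1,[0,0,0.01],[0,0,0]],
    [1,[0,0,0.008],[0,0,0]],
    [1,[0,0,0.005],[0,0,0]],
    [1,[0,0,0.003],[0,0,0]],
    [1,[0,0,0],[0,0,0]],
    [1,[0,0,0],[0,0,0]],
  ],
)

```text
t: 13.28
tool_pos: [0.5548, -0.2164, 0.2232]
tool_rot: [3.141, 0.0, 1.428]
force: [0.4, 0.2, -8.4]
finger_gap: 0.0543
```

Request:
arm_command(
  moves=[
    [1,[0,0,0.002],[0,0,0]],
    [1,[0,0,0.002],[0,0,0]],
    [1,[0,0,0.0015],[0,0,0]],
    [1,[0,0,0.0015],[0,0,0]],
    [1,[0,0,0.0015],[0,0,0]],
    [1,[0,0,0],[0,0,0]],
    [1,[0,0,0],[0,0,0]],
  ],
)

```text
t: 13.87
tool_pos: [0.5547, -0.2164, 0.2146]
tool_rot: [-3.141, -0.0, 1.428]
force: [0.6, -0.6, -7.9]
finger_gap: 0.0537
```

Request:
arm_command(
  moves=[
    [1,[0,0,0.0015],[0,0,0]],
    [1,[0,0,0.0015],[0,0,0]],
    [1,[0,0,0.001],[0,0,0]],
    [1,[0,0,0],[0,0,0]],
    [1,[0,0,0],[0,0,0]],
  ],
)

```text
t: 14.28
tool_pos: [0.5547, -0.2164, 0.2105]
tool_rot: [-3.141, -0.0, 1.428]
force: [0.2, 0.7, -7.1]
finger_gap: 0.0538
```

Request:
arm_command(
  moves=[
    [1,[0,0,0.001],[0,0,0]],
    [1,[0,0,0.001],[0,0,0]],
    [1,[0,0,0.001],[0,0,0]],
    [1,[0,0,0],[0,0,0]],
    [1,[0,0,0],[0,0,0]],
  ],
)

```text
t: 14.7
tool_pos: [0.5547, -0.2164, 0.2076]
tool_rot: [-3.141, 0.0, 1.428]
force: [-0.2, -0.0, -6.5]
finger_gap: 0.054
```

Request:
arm_command(
  moves=[
    [1,[0,0,0.001],[0,0,0]],
    [1,[0,0,0.001],[0,0,0]],
    [1,[0,0,0.001],[0,0,0]],
    [1,[0,0,0],[0,0,0]],
    [1,[0,0,0],[0,0,0]],
  ],
)

```text
t: 15.12
tool_pos: [0.5546, -0.2164, 0.2045]
tool_rot: [-3.141, -0.0, 1.428]
force: [0.1, -0.5, -7.3]
finger_gap: 0.0538
```

Request:
arm_command(
  moves=[
    [1,[0,0,0.001],[0,0,0]],
    [1,[0,0,0.001],[0,0,0]],
    [1,[0,0,0.001],[0,0,0]],
    [1,[0,0,0],[0,0,0]],
    [1,[0,0,0],[0,0,0]],
    [1,[0,0,0],[0,0,0]],
    [1,[0,0,0],[0,0,0]],
  ],
)

```text
t: 15.7
tool_pos: [0.5547, -0.2164, 0.2017]
tool_rot: [3.142, 0.0, 1.428]
force: [0.2, 0.3, -8.1]
finger_gap: 0.054
```

```bash
python3 - <<'E'
from h import *
i=bot.camera('side')[:,:,::-1];cv2.imwrite('pics/s8.png',i)
c=i[220:400,190:420];cv2.imwrite('pics/s8c.png',cv2.resize(cv2.convertScaleAbs(c,alpha=1.7,beta=15),None,fx=3.3,fy=3.3,interpolation=2))
print(bot.observe())
E
```

```text
{'t': 15.75, 'q': array([-4.11074628e-01,  2.46465056e-01,  1.96200847e+00, -1.76033468e-05,
        9.32989035e-01, -1.83907332e+00]), 'joint_velocities': array([ 0.00194463,  0.00045543,  0.00140658,  0.00165487, -0.0011393 ,
       -0.00259391]), 'tau': array([-1.59849922e-03, -6.65481305e+01, -4.38466251e+01, -4.60931403e-02,
        6.01392891e-02,  9.95820956e-04]), 'tool_pos': array([ 0.55473311, -0.21639989,  0.20170901]), 'tool_rot': array([3.14147097e+00, 4.81212349e-05, 1.42800917e+00]), 'force': array([-0.79395142, -0.07346845, -7.4556017 ]), 'moment': array([ 0.11478162, -0.03563864, -0.04661483]), 'finger_gap': 0.05394245997805643}
```

View pics/s8c.png

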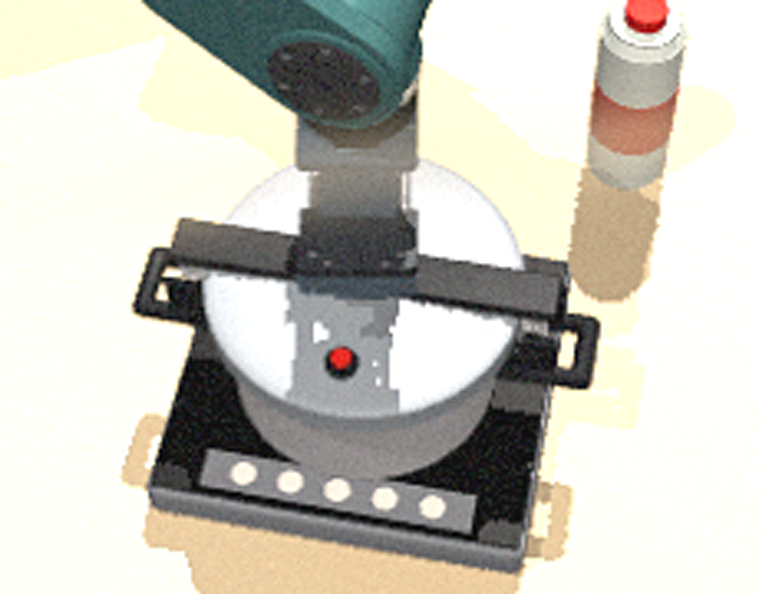

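Request:
arm_command(
  moves=[
    [1,[0,0,0.001],[0,0,0]],
    [1,[0,0,0],[0,0,0]],
    [1,[0,0,0.001],[0,0,0]],
    [1,[0,0,0],[0,0,0]],
    [1,[0,0,0],[0,0,0]],
  ],
)

```text
t: 16.17
tool_pos: [0.555, -0.2164, 0.2001]
tool_rot: [3.141, 0.0, 1.428]
force: [-2.0, 1.2, 1.6]
finger_gap: 0.0539
```

Request:
arm_command(
  moves=[
    [1,[0,0,0.001],[0,0,0]],
    [1,[0,0,0],[0,0,0]],
    [1,[0,0,0],[0,0,0]],
    [1,[0,0,0],[0,0,0]],
  ],
)

```text
t: 16.5
tool_pos: [0.5549, -0.2164, 0.1989]
tool_rot: [3.141, 0.0, 1.428]
force: [-1.3, 1.6, 4.7]
finger_gap: 0.0543
```

Request:
arm_command(
  grip_force=55,
  moves=[
    [1,[0,0,0.0006],[0,0,0]],
    [1,[0,0,0.0006],[0,0,0]],
    [1,[0,0,0.0006],[0,0,0]],
    [1,[0,0,0],[0,0,0]],
    [1,[0,0,0],[0,0,0]],
    [1,[0,0,0],[0,0,0]],
  ],
)

```text
t: 17.0
tool_pos: [0.555, -0.2165, 0.1973]
tool_rot: [3.141, 0.0, 1.428]
force: [-2.2, 2.7, 8.5]
finger_gap: 0.0543
```

Request:
arm_command(
  moves=[
    [1,[0,0,0],[0,0,0.02]],
    [1,[0,0,0],[0,0,0.04]],
    [1,[0,0,0],[0,0,0.06]],
    [1,[0,0,0],[0,0,0.06]],
    [1,[0,0,0],[0,0,0.06]],
    [1,[0,0,0],[0,0,0.06]],
  ],
)

```text
t: 17.5
tool_pos: [0.5551, -0.2164, 0.1974]
tool_rot: [3.141, -0.0, 1.125]
force: [-1.3, 3.6, 8.1]
finger_gap: 0.0543
```

```bash
python3 -c "
from h import *
s=bot.observe();print(s['force'],s['moment'],s['tool_rot'],s['q'][5])"
```

```text
[-1.31495858  3.61595946  8.11600397] [1.02593968 0.32890354 0.0947943 ] [ 3.14077853e+00 -3.51374778e-04  1.12505405e+00] -1.5361901218114316
```

Request:
arm_command(
  moves=[
    [1,[0,0,0],[0,0,0.06]],
    [1,[0,0,0],[0,0,0.06]],
    [1,[0,0,0],[0,0,0.06]],
    [1,[0,0,0],[0,0,0.06]],
    [1,[0,0,0],[0,0,0.06]],
    [1,[0,0,0],[0,0,0.06]],
    [1,[0,0,0],[0,0,0.06]],
    [1,[0,0,0],[0,0,0.06]],
    [1,[0,0,0],[0,0,0.06]],
    [1,[0,0,0],[0,0,0.06]],
  ],
)

```text
t: 18.33
tool_pos: [0.5554, -0.2163, 0.1975]
tool_rot: [3.141, -0.001, 0.525]
force: [-0.6, 4.7, 8.1]
finger_gap: 0.0539
```

```bash
python3 -c "
from h import *
s=bot.observe();print(s['force'],s['moment'],s['tool_rot'],s['q'][5])"
```

```text
[-0.64738492  4.66647482  8.05919683] [ 1.08814872 -0.21986235  0.07302745] [ 3.14066794e+00 -1.41484768e-03  5.25012618e-01] -0.9361917250992012
```

Request:
arm_command(
  moves=[
    [1,[0,0,0],[0,0,0.06]],
    [1,[0,0,0],[0,0,0.06]],
    [1,[0,0,0],[0,0,0.06]],
    [1,[0,0,0],[0,0,0.06]],
    [1,[0,0,0],[0,0,0.06]],
    [1,[0,0,0],[0,0,0.06]],
  ],
)

```text
t: 18.83
tool_pos: [0.5556, -0.2164, 0.1976]
tool_rot: [3.141, -0.002, 0.165]
force: [1.0, 4.2, 7.8]
finger_gap: 0.0541
```

```bash
python3 -c "
from h import *
s=bot.observe();print(s['force'],s['moment'],s['tool_rot'],s['q'][5])"
```

```text
[0.98861877 4.21545889 7.84403166] [ 0.91101432 -0.27666425  0.06032925] [ 3.14097470e+00 -1.95682866e-03  1.65060172e-01] -0.5761768367912958
```

1.26 rad turned, torque still low. I continue in steps of 0.18–0.24.

Request:
arm_command(
  moves=[
    [1,[0,0,0],[0,0,0.06]],
    [1,[0,0,0],[0,0,0.06]],
    [1,[0,0,0],[0,0,0.06]],
    [1,[0,0,0],[0,0,0.06]],
  ],
)

```text
t: 19.17
tool_pos: [0.5557, -0.2164, 0.1976]
tool_rot: [3.141, -0.002, -0.075]
force: [1.3, 5.0, 7.0]
finger_gap: 0.0535
```

```bash
python3 -c "
from h import *
s=bot.observe();print(s['force'],s['moment'],s['tool_rot'],s['q'][5])"
```

```text
[1.27277238 5.01094873 7.00308807] [ 0.71825577 -0.32110411  0.09611909] [ 3.14137132e+00 -2.30139894e-03 -7.49466623e-02] -0.33619541670098096
```

Request:
arm_command(
  moves=[
    [1,[0,0,0],[0,0,0.06]],
    [1,[0,0,0],[0,0,0.06]],
    [1,[0,0,0],[0,0,0.06]],
    [1,[0,0,0],[0,0,0.06]],
  ],
)

```text
t: 19.5
tool_pos: [0.5558, -0.2165, 0.1977]
tool_rot: [-3.141, -0.003, -0.314]
force: [1.0, 3.6, 7.7]
finger_gap: 0.0533
```

```bash
python3 -c "
from h import *
s=bot.observe();print(s['force'],s['moment'],s['tool_rot'],s['q'][5])"
```

```text
[1.01541782 3.60350136 7.71013402] [ 0.66303038 -0.37155362  0.40282148] [-3.14148967e+00 -2.55166064e-03 -3.14484080e-01] -0.09647112203867486
```

Request:
arm_command(
  moves=[
    [1,[0,0,0],[0,0,0.06]],
    [1,[0,0,0],[0,0,0.06]],
    [1,[0,0,0],[0,0,0.06]],
    [1,[0,0,0],[0,0,0.06]],
    [1,[0,0,0],[0,0,0.06]],
  ],
)

```text
t: 19.92
tool_pos: [0.5559, -0.2166, 0.1977]
tool_rot: [-3.141, -0.003, -0.614]
force: [2.1, 2.0, 7.3]
finger_gap: 0.0538
```

```bash
python3 -c "
from h import *
s=bot.observe();print(s['force'],s['moment'],s['tool_rot'],s['q'][5])"
```

```text
[2.07180448 2.04421007 7.33243688] [ 0.48274107 -0.37499391  0.3676914 ] [-3.14084342e+00 -2.67892141e-03 -6.14303428e-01] 0.2034753346708881
```

Request:
arm_command(
  moves=[
    [0,[0,0,0],[0,0,0]],
    [0,[0,0,0],[0,0,0]],
    [0,[0,0,0],[0,0,0]],
    [0,[0,0,0],[0,0,0]],
    [0,[0,0,-0.01],[0,0,0]],
    [0,[0,0,-0.02],[0,0,0]],
    [0,[0,0,-0.03],[0,0,0]],
    [0,[0,0,-0.03],[0,0,0]],
    [0,[0,0,-0.03],[0,0,0]],
    [0,[0,0,-0.03],[0,0,0]],
  ],
)

```text
t: 20.75
tool_pos: [0.5544, -0.2163, 0.3491]
tool_rot: [3.142, -0.0, -0.612]
force: [0.7, 0.4, 0.3]
finger_gap: 0.0915
```

```bash
python3 - <<'E'
from h import *
st=bot.observe();C=cam('wrist',st);i=bot.camera('wrist')[:,:,::-1];k=bot.camera('side')[:,:,::-1]
print(st['tool_pos'],st['tool_rot'],st['force'],proj(C,[.5555,-.2164,.225]))
for nm,z in(('a',.225),):
    g=i.max(2);w=(g>115).astype(np.uint8);n,l,s,c=cv2.connectedComponentsWithStats(w)
    for q in range(1,n):
        if 600<s[q,4]<9000: print(s[q],c[q],ray(C,[c[q]],z))
c=cv2.resize(cv2.convertScaleAbs(k[230:380,200:400],alpha=1.7,beta=15),(500,375),interpolation=2)
cv2.imwrite('pics/end.png',np.hstack([c,cv2.resize(i,(300,225)) if 0 else cv2.copyMakeBorder(cv2.resize(i,(300,225)),0,150,0,0,0)]))
E
```

```text
[ 0.55442388 -0.21633147  0.34908087] [ 3.14157014e+00 -4.17732060e-04 -6.11599526e-01] [0.68546746 0.38043233 0.29097861] [[322.1756418  232.42121304]]
[ 294  205   56   54 2373] [321.81163085 231.30383481] [[ 0.55575566 -0.21559712  0.225     ]]
```

View pics/end.png

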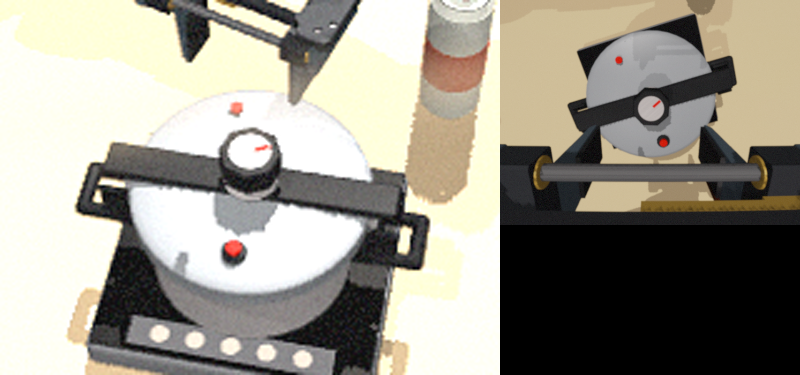

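The lid is square and centred. To be sure the jaws really are under the rim, I'll take a light grip and try a gentle lift.

Request:
arm_command(
  grip_force=20,
  moves=[
    [0,[0,0,0.035],[0,0,0]],
    [0,[0,0,0.035],[0,0,0]],
    [0,[0,0,0.035],[0,0,0]],
    [0,[0,0,0.025],[0,0,0]],
    [0,[0,0,0.012],[0,0,0]],
    [0,[0,0,0.005],[0,0,0]],
    [0,[0,0,0.002],[0,0,0]],
    [0,[0,0,0],[0,0,0]],
    [1,[0,0,0],[0,0,0]],
    [1,[0,0,0],[0,0,0]],
  ],
)

```text
t: 21.68
tool_pos: [0.5554, -0.2167, 0.1993]
tool_rot: [-3.141, -0.002, -0.612]
force: [-0.0, -0.3, -0.2]
finger_gap: 0.0808
```

Request:
arm_command(
  moves=[
    [1,[0,0,0],[0,0,0]],
    [1,[0,0,0],[0,0,0]],
    [1,[0,0,0],[0,0,0]],
    [1,[0,0,0],[0,0,0]],
    [1,[0,0,0],[0,0,0]],
    [1,[0,0,0],[0,0,0]],
    [1,[0,0,0],[0,0,0]],
  ],
)

```text
t: 22.27
tool_pos: [0.5551, -0.2166, 0.1982]
tool_rot: [-3.141, -0.001, -0.612]
force: [3.1, -1.2, 2.6]
finger_gap: 0.0544
```

Request:
arm_command(
  moves=[
    [1,[0,0,-0.0005],[0,0,0]],
    [1,[0,0,-0.0005],[0,0,0]],
    [1,[0,0,-0.0005],[0,0,0]],
    [1,[0,0,-0.0005],[0,0,0]],
    [1,[0,0,0],[0,0,0]],
    [1,[0,0,0],[0,0,0]],
  ],
)

```text
t: 22.77
tool_pos: [0.5547, -0.2164, 0.1987]
tool_rot: [-3.141, -0.0, -0.612]
force: [8.9, -4.4, -15.5]
finger_gap: 0.0542
```

Request:
arm_command(
  moves=[
    [1,[0,0,0.001],[0,0,0]],
    [1,[0,0,0.001],[0,0,0]],
    [0,[0,0,0],[0,0,0]],
    [0,[0,0,0],[0,0,0]],
    [0,[0,0,0],[0,0,0]],
    [0,[0,0,0],[0,0,0]],
    [0,[0,0,-0.02],[0,0,0]],
    [0,[0,0,-0.03],[0,0,0]],
    [0,[0,0,-0.03],[0,0,0]],
    [0,[0,0,-0.03],[0,0,0]],
  ],
)

```text
t: 23.6
tool_pos: [0.5542, -0.2161, 0.3089]
tool_rot: [3.141, 0.001, -0.612]
force: [0.5, -0.4, -0.6]
finger_gap: 0.0913
```

Request:
arm_command(
  moves=[
    [0,[0,0,-0.03],[0,0,0]],
    [0,[0,0,0],[0,0,0]],
    [0,[0,0,0],[0,0,0]],
    [0,[0,0,0],[0,0,0]],
  ],
)

```text
t: 23.93
tool_pos: [0.5542, -0.2162, 0.337]
tool_rot: [3.141, 0.001, -0.612]
force: [-0.3, -0.8, -0.8]
finger_gap: 0.0911
```

```bash
python3 - <<'E'
from h import *
st=bot.observe();C=cam('wrist',st);i=bot.camera('wrist')
g=i.max(2);n,l,s,c=cv2.connectedComponentsWithStats((g>115).astype(np.uint8))
for q in range(1,n):
    if 600<s[q,4]<9000: print(c[q],ray(C,[c[q]],.223))
print(st['tool_pos'],st['force']);bot.job_done()
E
```

```text
[322.4895956  235.91244601] [[ 0.55557307 -0.21583714  0.223     ]]
[ 0.55422439 -0.21615842  0.33699407] [-0.25380207 -0.83014386 -0.8438059 ]
the job is handed in; nothing more can be done
```

I closed the pressure cooker and handed the job in at about 24 s; no verdict is reported. The lid went on with its jaws between the horns. I then pressed it about 3 mm onto the seal and turned the knob about 2.04 rad clockwise in a single grip, so no fresh grips were needed.

- **Slip:** the turning torque rose from about 0.1 to 0.4 N m between 1.50 and 1.74 rad. I stopped 0.3 rad after that, so I estimate 0.3 to 0.54 rad of slip; I had no direct reading of it.
- **Centring:** the last picture puts the knob within about 1 mm of the measured pot centre, and the beam lies along the handles.
- **Jaws:** I took a light second grip and pulled up with about 15 N, roughly twice the lid's weight. The lid rose only about 0.5 mm, so the jaws hold under the rim. I inferred this from the pull, since the jaw tips were not visible.
- **Bystanders and robot:** the arm's path stayed clear of the steamer, gas can and sauce bottle, but I did not measure their positions again afterwards. The gripper is open, clear above the knob and touching nothing.
- **Disagreement:** after the carry, the camera showed the lid turned about 0.01 rad from what the tool angle implied. I corrected most of it before lowering, and the lid met no resistance until it reached the sealing ring.

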